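# Clamp a jar in the jar vice and unscrew its tight cap

### The arm

A 6-joint arm with a two-finger parallel gripper is mounted at the origin on a cart in front of the work surface, level with it; the furniture and walls round the work are solid. World frame = base frame: x ahead of the robot, y to its left, z up, the work surface at z = 0. Lengths are in m, angles in rad, forces in N, time in s.
With the tool pointing down it reaches from about 0.35 to 0.85 m from the base axis. Payload 8.1 kg.
Tool frame: the origin (TCP) lies at the very end of the fingers, on their centre line; the grasp point (between the pads) lies robot.grip_point_offset behind it (robot.grip_point_offset is the distance from the TCP to the grasp point, in m); z points along the fingers, y is the line along which they close (so a half turn about z gives the same grasp; the last joint's range is limited). The gripper opens to 93 mm and grips with 3 to 60 N. Pads are 15 mm wide; open, the fingers measure 128 mm over their backs; the gripper's body (75 mm by 188 mm) begins 65 mm behind the grasp point.
Start: joints at [1.054, 0.13, 1.488, -0, 1.523, -0.085], TCP at [0.251, 0.545, 0.219] pointing down, gripper open.
Joint ranges: [-2.96, 2.96], [-0.89, 2.26], [0.02, 2.5], [-1.34, 4.48], [0, 2.73], [-2.66, 2.66]. Speed limits (rad/s): [2.39, 2.39, 2.79, 3.14, 3.14, 3.14].

### API

Orientations are given as a rotation vector (axis times angle).
In Python, from plant import robot, eyes gives the robot as it stands. The module is installed in compiled form; this text tells all that it offers.
- The arm moves only by the tool apply_moves, never from a script. Its argument "steps" is one flat list of numbers, 7 for each row, row after row: the shift along the tool's x, y, z in units of 30 mm (1.0 is 30 mm), then the turn, a rotation vector about the tool's x, y, z in units of 6 degrees (1.0 is 6 degrees), then the opening in per cent of the stroke, from 0 (shut) to 100 (fully open). In form: [dx, dy, dz, ax, ay, az, fingers, dx, dy, dz, ax, ay, az, fingers, ...]. A call has 1 to 12 rows; each row shifts and turns the commanded pose from where the row before left it, along the tool's axes as they then stand; what a row does not reach is not made up. A row lasts 1/12 s, in which the tool goes at most 41.7 mm and 7.16 degrees, less where a joint would pass 70% of its speed; a pose out of reach is approached as far as the arm can. A call is refused whole if a number of a shift passes 1 or a number of a turn 1, either way. A call with a gripper value outside its range is refused whole. The fingers move at their own pace and stop on an object; "grip_force" is the grip in N (left out, the last holds). Time passes only in rows, so rows that do not move let the fingers close. It gives the time, the measured TCP pose, the force, the opening and the grip force at its end, in the units of the state.
- robot.read_state(): the state, without advancing time (a new reading comes with each control period).
- eyes.read_camera(name): name is "scene" or "side" or "wrist"; returns the picture (420x560x3 uint8, red, green, blue); there is no depth.
- eyes.calibration(name): a dict with "K" (3x3 intrinsics, pixels), "R" (3x3) and "t" (3): a world point X has camera coordinates R X + t. Camera axes: x right, y down, z forward; pixel columns grow to the right and rows downward; lengths in m; the calibration is good to about 2 mm. A picture is of the moment at which its call begins: read the wrist's pose just before it. calibration takes no time and is no camera call; for the wrist camera it gives the pose at the moment of the call.
- robot.close_job(): hands the job in; it is judged then, once.
Trained networks look in the newest picture that a camera, given by its name, has taken for a name from the list of things; names that differ only in an ending like _2 or _b are one class to them, and where a whole thing is asked for, a point or a joint stands for the part that bears it (a point fixed in the world has none). Each returns a list of dicts, best first, with "conf" (0 to 1); they miss things now and then, are a little off and sometimes report something else, mostly with a low value. They report only what shows in the picture. A call takes as long as a camera call. They do not tell look-alikes from the thing itself.
- eyes.search_frame(camera, thing): "rect" ([left, top, width, height] in pixels, round what is visible of it).
- eyes.place_of(camera, thing): "xy" ([column, row] in pixels: a listed point, or the origin of a listed thing).
The state is a dict: "t": time; "q": joint angles; "dq": joint speeds; "joint_torque": joint torques, N m; "tool_pos": TCP position; "orientation": TCP orientation; "force": force on the tool from outside, world axes, zero at the start; "wrist_torque": the same for the moment, N m; "opening": finger opening in m; "gripper_force": force on a finger pad.
Only numpy, scipy, OpenCV 4.12 (cv2) and the standard library are available. Lean on these libraries where they do the work, as an engineer would, in place of code of your own. Each camera call takes 0.05 s, during which the arm holds its last target. There are 200 camera calls.

### The job

Brace the square jar by turning both wing knobs of the jar vice clockwise to their end stops, so that the jaws grip the jar. Then unscrew the tight cap anticlockwise, a little under a quarter turn, stop turning as soon as its lugs come free, lift it straight off and finish holding it level in the gripper just above the open mouth, its lower edge a centimetre or two above the rim. The jar stays standing and clamped without being twisted, and the things around stay where they are.

Things in the scene. Friction and masses are not known exactly. Their poses are not given: they have to be found in the camera images.
- vice: Jar vice, fixed to the worktop: a wooden base board 110 x 290 x 14 mm with a dark steel gear housing (54 x 54 mm, top 44 mm above the worktop) at each end and two steel jaws between them that slide along the board towards the jar. Origin: centre of the board's underside, on the worktop; y axis along the board to the left housing, z up. The knobs stand on the housings, 105 mm either side of the centre; the jar stands on the board between the jaws
- knob_left_grip (a point): Left (+y of the vice) black wing knob on a vertical axis: wing 42 mm long, 14 mm thick, 24 mm tall, on a disc of 38 mm diameter. This point lies on the axis at the wing's mid height (66 mm above the worktop; wing from 54 to 78 mm). Its x axis runs along the wing, so the fingers close along its y axis; it turns with the knob
- knob_right_grip (a point): Right (-y of the vice) wing knob, same as the left one
- knob_left (a joint): Angle of the left knob, rad: starts between 0 and 0.3, grows clockwise seen from above, solid end stop at 1.3 = fully home (jaw pressed on the jar). Turns against a friction of 0.12 N m and stays where it is left
- knob_right (a joint): Angle of the right knob, rad, same as the left one
- jar_mouth (a point): Centre of the mouth at the rim (top of the neck) of the loose square glass jar: body 60 x 60 x 60 mm, sloping shoulder to 66 mm, round neck of 38 mm diameter to the rim at 92 mm above the jar's foot (106 mm above the worktop). Mass about 0.45 kg. x, y axes along its flat sides, z up. Before clamping, the jar has about 5 mm of play to each jaw
- cap_center (a point): Centre, half-way up, of the round ribbed steel cap: 60 mm outside diameter (about 61 over the ribs), 24 mm tall (lower edge 12 mm below this point), 20 mm deep inside, 0.06 kg. On the jar its top is 110 mm and its lower edge 86 mm above the worktop, 6 mm above the jar's shoulder. z up. Three lugs hold it down on the neck until it has been turned anticlockwise (seen from above) by about 1.05 rad; past 1.85 rad the lugs catch again
- cap_turn (a joint): How far the cap has been turned in the neck, rad, anticlockwise seen from above: 0 = tight, lugs free between 0.9 and 1.7. Turning takes 0.4 N m (tight all the way: on the steel rim grip it with some 25 N or more); it lags the cap by about 0.15 rad (slack and give). It is the angle of a white sealing disc inside the neck that the cap drives by a rib, and keeps its value once the cap is lifted off (the rib needs 6 mm of lift to leave it)
- spice_jar: Bystander: spice jar with a dark cap, 41 mm diameter, 105 mm tall, origin at its foot
- salt_shaker: Bystander: salt shaker, 44 mm diameter, 90 mm tall, origin at its foot
- mug: Bystander: mug with a handle, 81 x 114 x 92 mm, origin at its foot
- ramekin: Bystander: ramekin, 94 mm diameter, 55 mm tall, origin at its foot
There are look-alikes about, which are no part of the job. Of the things that look like the part that bears cap_center, the smaller one is meant.

How it is judged:
By the outcome, as a careful person would: the job done as asked, in the order asked, and still so for the second after the job is handed in, while the arm keeps its last pose, push and grip.
It also fails if it takes over 54 s, if anything falls off the work surface, if the arm or the gripper's body presses on something with over 40 N, if the wrist force passes 120 N, or if a joint passes its speed limit or range.

## Working session

There is one attempt and no reset: what is moved stays moved. The work goes in short steps, Python scripts to look and compute and a tool call to move; the robot and the scene stay as the last step left them, time stands still between calls to the robot, and variables do not carry over. Pictures are saved under pics/ and viewed, at most 10 in all, crops included, and the job is handed in when it is done.

Besides the shell and the picture viewer there is one more tool, called after "Request:" in YAML: its name, and indented under it one key for each argument. apply_moves: Moves the arm, as the interface text tells. Its arguments: {"type":"object","properties":{"steps":{"type":"array"},"grip_force":{"type":"number"}},"required":["steps"]}

```bash
mkdir -p pics
cat > h.py <<'E'
import numpy as np, cv2
from plant import robot, eyes
from scipy.spatial.transform import Rotation as Ro
def ray(c,uv):
    k=eyes.calibration(c);K,R,t=map(np.array,(k["K"],k["R"],k["t"]))
    d=R.T@np.linalg.solve(K,[uv[0],uv[1],1.]);return -R.T@t,d
def onz(c,uv,z):
    o,d=ray(c,uv);return o+d*(z-o[2])/d[2]
def proj(c,X):
    k=eyes.calibration(c);p=np.array(k["K"])@(np.array(k["R"])@X+np.array(k["t"]));return p[:2]/p[2]
E
python3 - <<'E'
from h import *
ims=[]
for c in("scene","side"):
    im=eyes.read_camera(c);cv2.imwrite(f"pics/{c}1.png",im[...,::-1])
    for n,z in(("knob_left_grip",.066),("knob_right_grip",.066),("cap_center",.098),("jar_mouth",.106),("vice",0.)):
        for r in eyes.place_of(c,n)[:3]: print(c,n,round(r["conf"],2),np.round(r["xy"]),onz(c,r["xy"],z).round(3))
s=robot.read_state();print(s["t"],s["opening"],robot.grip_point_offset,s["orientation"])
E
```

```text
scene knob_left_grip 0.79 [265. 229.] [0.506 0.181 0.066]
scene knob_left_grip 0.3 [254. 184.] [0.572 0.38  0.066]
scene knob_right_grip 0.66 [293. 289.] [ 0.465 -0.016  0.066]
scene knob_right_grip 0.5 [267. 228.] [0.512 0.183 0.066]
scene cap_center 0.89 [282. 244.] [0.488 0.067 0.098]
scene cap_center 0.77 [240. 225.] [0.449 0.162 0.098]
scene vice 0.69 [280. 286.] [0.491 0.082 0.   ]
side knob_left_grip 0.59 [260. 234.] [0.503 0.193 0.066]
side knob_right_grip 0.7 [242. 294.] [ 0.467 -0.028  0.066]
side cap_center 0.84 [252. 247.] [0.488 0.089 0.098]
side cap_center 0.57 [263. 222.] [0.513 0.191 0.098]
side cap_center 0.5 [241. 294.] [ 0.469 -0.067  0.098]
side jar_mouth 0.6 [255. 245.] [0.495 0.084 0.106]
0.6 0.09290767090705557 0.0188 [6.73103084e-01 3.06862509e+00 2.10732564e-05]
```

View pics/scene1.png

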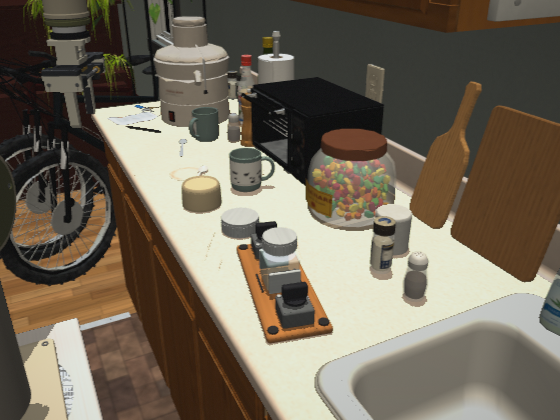

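View pics/side1.png

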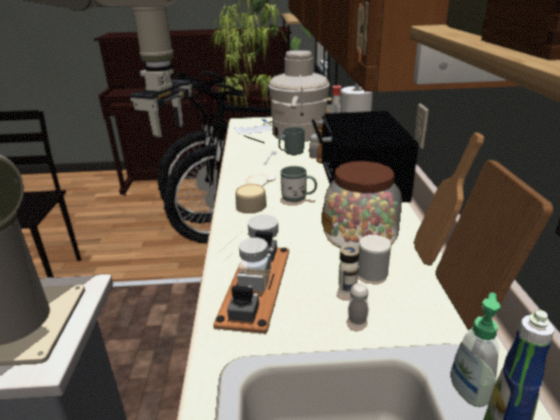

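The scene view shows the vice with the capped jar (cap about 282,243), the knobs at about 265,229 and 293,290, and a larger loose cap on the worktop at 240,222. The side view agrees: jar cap at 253,248 and the loose cap at 263,227. I'll go above the vice for a close look.

Request:
apply_moves:
  steps: [-0.85, -0.66, -0.3, 0, 0, 0, 100, -0.85, -0.66, -0.3, 0, 0, 0, 100, -0.85, -0.66, -0.3, 0, 0, 0, 100, -0.85, -0.66, -0.3, 0, 0, 0, 100, -0.85, -0.66, -0.3, 0, 0, 0, 100, -0.85, -0.66, -0.3, 0, 0, 0, 100, -0.85, -0.66, -0.3, 0, 0, 0, 100, -0.85, -0.66, -0.3, 0, 0, 0, 100, -0.85, -0.66, -0.3, 0, 0, 0, 100, -0.85, -0.66, 0, 0, 0, 0, 100, -0.85, -0.66, 0, 0, 0, 0, 100, -0.85, -0.66, 0, 0, 0, 0, 100]

```text
t: 1.6
tool_pos: [0.4302, 0.1997, 0.3002]
orientation: [0.673, 3.068, 0.001]
force: [0.2, 0.1, -0.2]
opening: 0.093
gripper_force: 0.0
```

Request:
apply_moves:
  steps: [-0.85, -0.66, 0, 0, 0, 0, 100, -0.85, -0.66, 0, 0, 0, 0, 100, -0.85, -0.66, 0, 0, 0, 0, 100, -0.85, -0.66, 0, 0, 0, 0, 100, 0, 0, 0, 0, 0, 0, 100, 0, 0, 0, 0, 0, 0, 100]

```text
t: 2.1
tool_pos: [0.4894, 0.0852, 0.2995]
orientation: [-0.678, -3.067, -0.0]
force: [0.2, 0.8, -0.3]
opening: 0.0929
gripper_force: 0.0
```

```bash
cat >> h.py <<'E'
def to(p,yaw=None,z=None):
    "units of moves to bring TCP to p (xyz); yaw = wanted world angle of tool y (mod pi)"
    s=robot.read_state();R=Ro.from_rotvec(s["orientation"]).as_matrix()
    d=R.T@(np.array(p)-s["tool_pos"])/.03
    a=np.arctan2(R[1,1],R[0,1]);o=[d.round(2),"tooly",round(np.degrees(a),1)]
    if yaw is not None:
        e=(np.degrees(a)-yaw+90)%180-90
        o+=["az units",round(e/6,2)]
    o+=["tool z tilt",R[:,2].round(3),"q6",round(s["q"][5],2)]
    return o
E
python3 - <<'E'
from h import *
s=robot.read_state();print(s["t"],s["tool_pos"],s["q"])
c="wrist";im=eyes.read_camera(c);cv2.imwrite("pics/w1.png",im[...,::-1])
for n,z in(("knob_left_grip",.066),("knob_right_grip",.066),("cap_center",.098),("jar_mouth",.106),("vice",0.)):
    for r in eyes.place_of(c,n)[:3]: print(c,n,round(r["conf"],2),np.round(r["xy"]),onz(c,r["xy"],z).round(3))
E
```

```text
2.1 [0.48940883 0.0851626  0.29950999] [ 6.89397674e-02 -1.70287142e-01  1.63901803e+00  1.25949731e-04
  1.67321665e+00 -1.06674608e+00]
wrist knob_left_grip 0.97 [378. 155.] [0.515 0.189 0.066]
wrist knob_right_grip 0.75 [185. 192.] [ 0.465 -0.018  0.066]
wrist cap_center 0.73 [473.  99.] [0.494 0.284 0.098]
wrist cap_center 0.59 [275. 182.] [0.489 0.081 0.098]
```

View pics/w1.png

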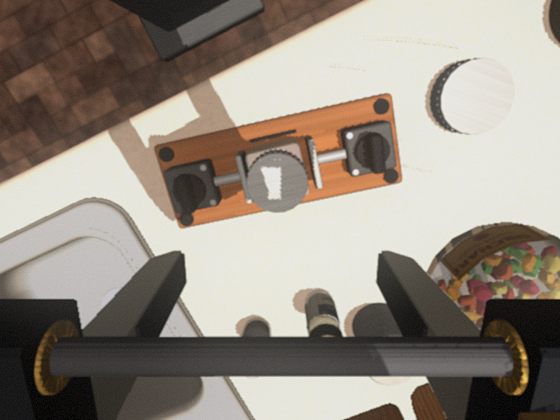

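The wrist view shows the board with the right knob at (186,188), the left knob at (371,152), the cap at (275,180) and the loose larger cap at (475,97). I'll zoom to read the wing directions.

Run:
```python
from h import *
im=cv2.imread("pics/w1.png")
a=im[150:225,150:225];b=im[115:190,333:408]
f=lambda x:np.clip(cv2.resize(x,(395,395),interpolation=3).astype(float)*2.5,0,255)
cv2.imwrite("pics/k1.png",np.hstack([f(a),f(b)]))
for uv in((386,104),(163,153),(182,220),(389,178)): print(uv,onz("wrist",uv,.014).round(3))
```

```text
(386, 104) [0.476 0.228 0.014]
(163, 153) [ 0.417 -0.036  0.014]
(182, 220) [ 0.502 -0.057  0.014]
(389, 178) [0.56  0.201 0.014][ WARN:0@0.177] global loadsave.cpp:1063 imwrite_ Unsupported depth image for selected encoder is fallbacked to CV_8U.
```

View pics/k1.png

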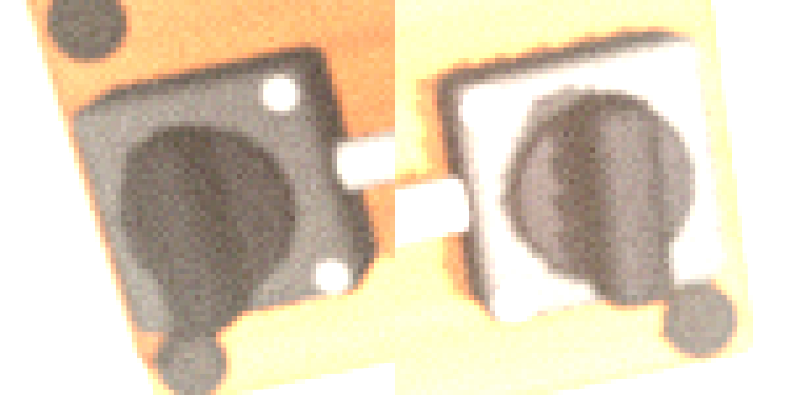

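Right wing (left half of crop) slants slightly, left wing is almost vertical; both are near the vice's x axis, as expected.

Run:
```python
from h import *
def ang(p,q,ox,oy):
    f=lambda u:onz("wrist",(ox+u[0]/5.27,oy+u[1]/5.27),.078)
    d=f(q)-f(p);return np.degrees(np.arctan2(d[1],d[0])).round(1),((f(p)+f(q))/2).round(3)
print("L",ang((205,100),(210,290),333,115),ang((268,130),(272,290),333,115))
print("R",ang((180,140),(235,310),150,150),ang((135,150),(180,320),150,150))
for c,u in(("scene",(350,215)),("side",(362,243)),): print("candy base",onz(c,u,0).round(3))
print("candy lid",onz("scene",(353,145),.2).round(3),onz("side",(364,176),.2).round(3))
print("left",to([.512,.187,.13],65)); print("right",to([.466,-.018,.13]))
```

```text
L (np.float64(-19.2), array([0.507, 0.183, 0.078])) (np.float64(-18.7), array([0.515, 0.193, 0.078]))
R (np.float64(-11.0), array([ 0.466, -0.01 ,  0.078])) (np.float64(-14.6), array([ 0.463, -0.02 ,  0.078]))
candy base [ 0.758  0.26  -0.   ]
candy base [0.762 0.231 0.   ]
candy lid [0.709 0.195 0.2  ] [0.749 0.203 0.2  ]
left [array([0.68, 3.34, 5.66]), 'tooly', np.float64(65.4), 'az units', np.float64(0.06), 'tool z tilt', array([ 0.,  0., -1.]), 'q6', np.float64(-1.07)]
right [array([-0.78, -3.52,  5.66]), 'tooly', np.float64(65.4), 'tool z tilt', array([ 0.,  0., -1.]), 'q6', np.float64(-1.07)]
```

Request:
apply_moves:
  steps: [0.11, 0.56, 0.5, 0, 0, -0.17, 55, 0.11, 0.56, 0.5, 0, 0, -0.17, 55, 0.11, 0.56, 0.5, 0, 0, -0.17, 55, 0.11, 0.56, 0.5, 0, 0, -0.17, 55, 0.11, 0.56, 0.5, 0, 0, -0.17, 55, 0.11, 0.56, 0.5, 0, 0, -0.17, 55, 0, 0, 0.7, 0, 0, 0, 55, 0, 0, 0.7, 0, 0, 0, 55, 0, 0, 0.6, 0, 0, 0, 55, 0, 0, 0, 0, 0, 0, 55]

```text
t: 3.23
tool_pos: [0.5057, 0.1875, 0.1452]
orientation: [-0.505, -3.095, 0.004]
force: [0.0, -0.3, -1.0]
opening: 0.0512
gripper_force: 0.0
```

Run:
```python
from h import *
c="wrist";im=eyes.read_camera(c);cv2.imwrite("pics/w2.png",im[...,::-1])
for r in eyes.place_of(c,"knob_left_grip")[:3]: print(round(r["conf"],2),np.round(r["xy"]),onz(c,r["xy"],.066).round(3))
print(to([.512,.187,.047],71))
```

```text
0.69 [283. 227.] [0.517 0.186 0.066]
[array([-0.14,  0.02,  3.41]), 'tooly', np.float64(71.4), 'az units', np.float64(0.07), 'tool z tilt', array([-0.001, -0.   , -1.   ]), 'q6', np.float64(-0.99)]
```

View pics/w2.png

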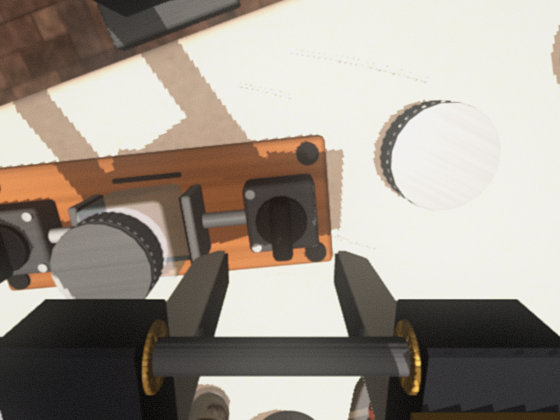

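The wing (283,225) stands vertical in the image, centred between the fingers. Descending and gripping.

Request:
apply_moves:
  steps: [-0.2, 0.02, 0.6, 0, 0, 0, 55, 0, 0, 0.6, 0, 0, 0, 55, 0, 0, 0.6, 0, 0, 0, 55, 0, 0, 0.6, 0, 0, 0, 55, 0, 0, 0.6, 0, 0, 0, 55, 0, 0, 0.4, 0, 0, 0, 55, 0, 0, 0, 0, 0, 0, 10, 0, 0, 0, 0, 0, 0, 0, 0, 0, 0, 0, 0, 0, 0, 0, 0, 0, 0, 0, 0, 0, 0, 0, 0, 0, 0, 0, 0]
  grip_force: 30

```text
t: 4.25
tool_pos: [0.5144, 0.1844, 0.0485]
orientation: [-0.508, -3.1, 0.004]
force: [-3.0, -7.5, -1.5]
opening: 0.0364
gripper_force: 30.0
```

Run:
```python
from h import *
s=robot.read_state();print(s["tool_pos"],s["force"],s["wrist_torque"],s["opening"],s["gripper_force"],to(s["tool_pos"]))
```

```text
[0.51442783 0.18438919 0.04850771] [-2.97404293 -7.46877656 -1.53443276] [-1.38379313  0.59177089  0.01295634] 0.036449683388021493 29.999516648822464 [array([0., 0., 0.]), 'tooly', np.float64(71.4), 'tool z tilt', array([-0.001, -0.003, -1.   ]), 'q6', np.float64(-0.99)]
```

The fingers closed on the 38 mm disc (36 mm) rather than the wing; I'll open, raise 10 mm and regrip.

Request:
apply_moves:
  steps: [0, 0, 0, 0, 0, 0, 60, 0, -0.07, 0, 0, 0, 0, 60, 0, 0, -0.33, 0, 0, 0, 55, 0, 0, 0, 0, 0, 0, 10, 0, 0, 0, 0, 0, 0, 0, 0, 0, 0, 0, 0, 0, 0, 0, 0, 0, 0, 0, 0, 0, 0, 0, 0, 0, 0, 0, 0]
  grip_force: 35

```text
t: 4.92
tool_pos: [0.5139, 0.184, 0.0575]
orientation: [-0.508, -3.1, 0.0]
force: [0.2, -0.2, -1.3]
opening: 0.0223
gripper_force: 0.0
```

Run:
```python
from h import *
s=robot.read_state();print(s["tool_pos"],s["force"],s["wrist_torque"],s["opening"],s["gripper_force"],to(s["tool_pos"]))
```

```text
[0.51388485 0.18396169 0.05745061] [ 0.21621934 -0.1710209  -1.31264898] [ 0.02436593 -0.0616066   0.01107318] 0.022343780236078612 0.0 [array([0., 0., 0.]), 'tooly', np.float64(71.4), 'tool z tilt', array([-0.,  0., -1.]), 'q6', np.float64(-1.0)]
```

Request:
apply_moves:
  steps: [0, 0, 0, 0, 0, 0, 0, 0, 0, 0, 0, 0, 0, 0, 0, 0, 0, 0, 0, 0, 0, 0, 0, 0, 0, 0, 0.5, 0, 0, 0, 0, 0, 0, 0.8, 0, 0, 0, 0, 0, 0, 0.8, 0, 0, 0, 0, 0, 0, 0.8, 0, 0, 0, 0, 0, 0, 0.8, 0, 0, 0, 0, 0, 0, 0.8, 0, 0, 0, 0, 0, 0, 0.8, 0, 0, 0, 0, 0, 0, 0.8, 0, 0, 0, 0, 0, 0, 0.8, 0]

```text
t: 5.92
tool_pos: [0.5135, 0.1838, 0.0573]
orientation: [-1.576, -2.717, 0.001]
force: [-1.4, 0.9, 1.4]
opening: 0.0138
gripper_force: 34.2
```

Run:
```python
from h import *
s=robot.read_state();print(s["tool_pos"],s["force"],s["wrist_torque"],s["opening"],s["gripper_force"],to(s["tool_pos"]))
```

```text
[0.51349292 0.18380416 0.05730799] [-1.37329556  0.85620152  1.39834965] [0.08308599 0.33936241 0.10402126] 0.013813883110737675 34.23610210418701 [array([0., 0., 0.]), 'tooly', np.float64(29.8), 'tool z tilt', array([-0.001, -0.   , -1.   ]), 'q6', np.float64(-0.27)]
```

Request:
apply_moves:
  steps: [0, 0, 0, 0, 0, 0.8, 0, 0, 0, 0, 0, 0, 0.8, 0, 0, 0, 0, 0, 0, 0.8, 0, 0, 0, 0, 0, 0, 0.8, 0, 0, 0, 0, 0, 0, 0.5, 0, 0, 0, 0, 0, 0, 0, 0]

```text
t: 6.42
tool_pos: [0.5131, 0.1837, 0.0573]
orientation: [-2.068, -2.364, 0.003]
force: [-4.5, -0.6, 3.9]
opening: 0.0138
gripper_force: 34.2
```

```bash
cat >> h.py <<'E'
def st():
    s=robot.read_state();R=Ro.from_rotvec(s["orientation"]).as_matrix()
    print(s["t"],s["tool_pos"].round(4),"F",np.round(s["force"],1),"T",np.round(s["wrist_torque"],2),"op",round(s["opening"],4),s["gripper_force"],"yaw",np.degrees(np.arctan2(R[1,1],R[0,1])).round(1),"q6",s["q"][5].round(2))
E
python3 -c "from h import *;st()"
```

```text
6.4167 [0.5131 0.1837 0.0573] F [-4.5 -0.6  3.9] T [-0.09  0.89  0.07] op 0.0138 34.20251548290253 yaw 7.6 q6 0.12
```

Request:
apply_moves:
  steps: [0, 0, 0, 0, 0, 0.5, 0, 0, 0, 0, 0, 0, 0.5, 0, 0, 0, 0, 0, 0, 0.3, 0, 0, 0, 0, 0, 0, 0, 0]

```text
t: 6.75
tool_pos: [0.513, 0.1836, 0.0573]
orientation: [-2.221, -2.221, 0.003]
force: [-4.8, -1.4, 4.7]
opening: 0.0141
gripper_force: 34.3
```

```bash
python3 -c "from h import *;st()"
```

```text
6.75 [0.513  0.1836 0.0573] F [-4.8 -1.4  4.7] T [-0.11  0.97  0.21] op 0.0141 34.29489612579346 yaw -0.0 q6 0.25
```

Request:
apply_moves:
  steps: [0, 0, 0, 0, 0, 0.5, 0, 0, 0, 0, 0, 0, 0, 0]

```text
t: 6.92
tool_pos: [0.513, 0.1836, 0.0573]
orientation: [-2.279, -2.161, 0.003]
force: [-5.8, -0.7, 3.2]
opening: 0.0147
gripper_force: 35.7
```

```bash
python3 -c "from h import *;st()"
```

```text
6.9167 [0.513  0.1836 0.0573] F [-5.8 -0.7  3.2] T [-0.11  0.99  0.52] op 0.0147 35.70361275225878 yaw -3.0 q6 0.3
```

Left knob is on its end stop (torque 0.52 N m). On to the right knob.

Request:
apply_moves:
  steps: [0, 0, 0, 0, 0, -0.5, 50, 0, 0, 0, 0, 0, 0, 50, 0, 0, -0.4, 0, 0, 0, 50, 0, 0, -0.8, 0, 0, 0, 50, 0, 0, -0.9, 0, 0, -1, 50, 0, 0, -0.9, 0, 0, -1, 50, 0, 0, 0, 0, 0, -1, 50, 0, 0, 0, 0, 0, -1, 50, 0, 0, 0, 0, 0, -1, 50, 0, 0, 0, 0, 0, -1, 50, 0, 0, 0, 0, 0, -1, 50, 0, 0, 0, 0, 0, -1, 50]

```text
t: 7.92
tool_pos: [0.5143, 0.1839, 0.1487]
orientation: [1.119, 2.934, 0.001]
force: [-0.4, 0.1, 0.1]
opening: 0.0467
gripper_force: 0.0
```

Request:
apply_moves:
  steps: [0, 0, 0, 0, 0, -1, 50, 0, 0, 0, 0, 0, -1, 50, 0, 0, 0, 0, 0, -1, 50, 0, 0, 0, 0, 0, -1, 50, 0, 0, 0, 0, 0, -0.8, 50, 0, -1, 0, 0, 0, 0, 50, 0, -1, 0, 0, 0, 0, 50, 0, -1, 0, 0, 0, 0, 50, 0, -1, 0, 0, 0, 0, 50, 0, -1, 0, 0, 0, 0, 50, 0, -1, 0, 0, 0, 0, 50, 0, -1, 0, 0, 0, 0, 50]

```text
t: 8.92
tool_pos: [0.4658, -0.0219, 0.1487]
orientation: [0.362, 3.119, -0.0]
force: [-0.2, -0.8, -0.4]
opening: 0.0466
gripper_force: 0.0
```

Run:
```python
from h import *
st()
c="wrist";im=eyes.read_camera(c);cv2.imwrite("pics/w3.png",im[...,::-1])
for r in eyes.place_of(c,"knob_right_grip")[:3]: print(round(r["conf"],2),np.round(r["xy"]),onz(c,r["xy"],.066).round(3))
print(to([.4677,-.021,.0573],77))
```

```text
8.9167 [ 0.4658 -0.0219  0.1487] F [-0.2 -0.8 -0.4] T [-0.01  0.04 -0.01] op 0.0466 0.0 yaw 76.8 q6 -1.5
0.77 [283. 213.] [ 0.464 -0.023  0.066]
[array([-0.04,  0.12,  3.05]), 'tooly', np.float64(76.5), 'az units', np.float64(-0.08), 'tool z tilt', array([ 0.001, -0.002, -1.   ]), 'q6', np.float64(-1.5)]
```

View pics/w3.png

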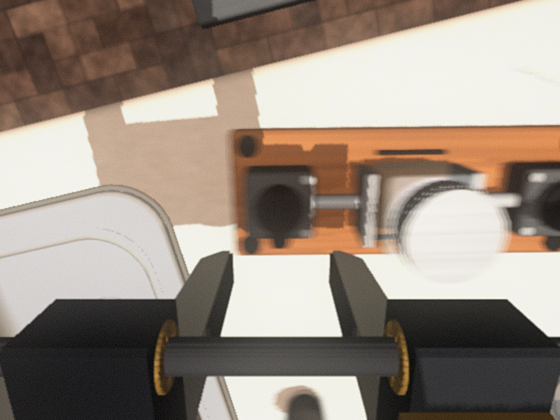

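The wing (281,212) is centred and aligned between the fingers. Down, grip and turn.

Request:
apply_moves:
  steps: [0, 0.04, 0.6, 0, 0, 0, 50, 0, 0, 0.6, 0, 0, 0, 50, 0, 0, 0.6, 0, 0, 0, 50, 0, 0, 0.6, 0, 0, 0, 50, 0, 0, 0.6, 0, 0, 0, 50, 0, 0, 0, 0, 0, 0, 0, 0, 0, 0, 0, 0, 0, 0, 0, 0, 0, 0, 0, 0, 0, 0, 0, 0, 0, 0, 0, 0, 0, 0, 0, 0, 0, 0, 0, 0, 0, 0, 0, 0, 0, 0]

```text
t: 9.93
tool_pos: [0.4672, -0.0202, 0.059]
orientation: [0.361, 3.119, -0.002]
force: [-0.7, 0.3, 3.6]
opening: 0.0138
gripper_force: 35.0
```

```bash
python3 -c "from h import *;st()"
```

```text
9.9333 [ 0.4672 -0.0202  0.059 ] F [-0.7  0.3  3.6] T [0.09 0.18 0.11] op 0.0138 34.99952495098114 yaw 76.8 q6 -1.49
```

Request:
apply_moves:
  steps: [0, 0, 0, 0, 0, 0.6, 0, 0, 0, 0, 0, 0, 0.9, 0, 0, 0, 0, 0, 0, 0.9, 0, 0, 0, 0, 0, 0, 0.9, 0, 0, 0, 0, 0, 0, 0.9, 0, 0, 0, 0, 0, 0, 0.9, 0, 0, 0, 0, 0, 0, 0.9, 0, 0, 0, 0, 0, 0, 0.9, 0, 0, 0, 0, 0, 0, 0.9, 0, 0, 0, 0, 0, 0, 0.9, 0, 0, 0, 0, 0, 0, 0.9, 0, 0, 0, 0, 0, 0, 0.9, 0]

```text
t: 10.93
tool_pos: [0.4672, -0.0202, 0.059]
orientation: [1.943, 2.465, 0.0]
force: [-2.1, -3.7, 4.4]
opening: 0.0142
gripper_force: 35.0
```

Request:
apply_moves:
  steps: [0, 0, 0, 0, 0, 0.6, 0, 0, 0, 0, 0, 0, 0.6, 0, 0, 0, 0, 0, 0, 0.5, 0, 0, 0, 0, 0, 0, 0, 0]

```text
t: 11.27
tool_pos: [0.4671, -0.0202, 0.0589]
orientation: [2.153, 2.285, 0.0]
force: [-2.5, -4.2, 5.5]
opening: 0.0136
gripper_force: 35.0
```

```bash
python3 -c "from h import *;st()"
```

```text
11.2667 [ 0.4671 -0.0202  0.0589] F [-2.5 -4.2  5.5] T [-0.73  0.4   0.19] op 0.0136 35.0112783908844 yaw 3.4 q6 -0.21
```

Request:
apply_moves:
  steps: [0, 0, 0, 0, 0, 0.5, 0, 0, 0, 0, 0, 0, 0.5, 0, 0, 0, 0, 0, 0, 0.3, 0, 0, 0, 0, 0, 0, 0, 0]

```text
t: 11.6
tool_pos: [0.4671, -0.0199, 0.059]
orientation: [2.301, 2.136, 0.001]
force: [-1.5, -2.9, 6.3]
opening: 0.0146
gripper_force: 38.3
```

```bash
python3 -c "from h import *;st()"
```

```text
11.6 [ 0.4671 -0.0199  0.059 ] F [-1.5 -2.9  6.3] T [-0.48  0.45  0.91] op 0.0146 38.273742785677314 yaw -4.2 q6 -0.08
```

Both knobs are home. Now rise and look at the cap.

Request:
apply_moves:
  steps: [0, 0, 0, 0, 0, -0.7, 60, 0, 0, 0, 0, 0, 0, 60, 0, 0, -0.4, 0, 0, 0, 70, 0, 0, -0.8, 0, 0, 0, 80, 0, 0, -0.9, 0, 0, 0, 100, 0, 0, -0.9, 0, 0, 0, 100, 0.7, 0.15, -0.9, 0, 0, 0, 100, 0.7, 0.15, -0.8, 0, 0, 0, 100, 0.7, 0.15, 0, 0, 0, 0, 100, 0.7, 0.15, 0, 0, 0, 0, 100, 0.6, 0.15, 0, 0, 0, 0, 100, 0, 0, 0, 0, 0, 0, 100]

```text
t: 12.6
tool_pos: [0.4892, 0.0854, 0.199]
orientation: [-2.221, -2.221, -0.003]
force: [-0.4, 0.8, -0.1]
opening: 0.0895
gripper_force: 0.0
```

Run:
```python
from h import *
st()
for i in range(2):
  for c,n,z in(("wrist","cap_center",.098),("side","cap_center",.098),("scene","cap_center",.098)):
    im=eyes.read_camera(c)
    if i==0 and c=="wrist": cv2.imwrite("pics/w4.png",im[...,::-1])
    for r in eyes.place_of(c,n)[:3]: print(c,round(r["conf"],2),np.round(r["xy"],1),onz(c,r["xy"],z).round(3))
    if c=="wrist":
      for r in eyes.search_frame(c,n)[:2]: print(r)
print(to([.490,.082,.087]))
```

```text
12.6 [0.4892 0.0854 0.199 ] F [-0.4  0.8 -0.1] T [-0.05  0.06 -0.06] op 0.0895 0.0 yaw 0.0 q6 0.07
wrist 0.69 [281.1 210.1] [0.488 0.081 0.098]
{'rect': [241.2, 172.2, 82.7, 78.8], 'conf': 0.63}
side 0.89 [248.5 250.4] [0.481 0.076 0.098]
side 0.69 [263.9 219.5] [0.515 0.206 0.098]
side 0.16 [249.1 206.4] [0.479 0.277 0.098]
scene 0.88 [238.7 224.3] [0.448 0.167 0.098]
scene 0.73 [279.2 241.5] [0.487 0.078 0.098]
wrist 0.8 [283.2 208.5] [0.49  0.081 0.098]
wrist 0.72 [470.7 296.1] [0.64  0.007 0.098]
{'rect': [240.7, 165.4, 87.1, 82.5], 'conf': 0.78}
side 0.61 [256.4 250. ] [0.497 0.076 0.098]
side 0.57 [264.8 222.7] [0.517 0.19  0.098]
side 0.19 [355.7 320.6] [ 0.663 -0.154  0.098]
scene 0.91 [241.6 223.3] [0.454 0.168 0.098]
scene 0.79 [280.6 242.5] [0.488 0.074 0.098]
[array([-0.02,  0.04,  3.72]), 'tooly', np.float64(-0.0), 'tool z tilt', array([-0., -0., -1.]), 'q6', np.float64(0.06)]
```

View pics/w4.png

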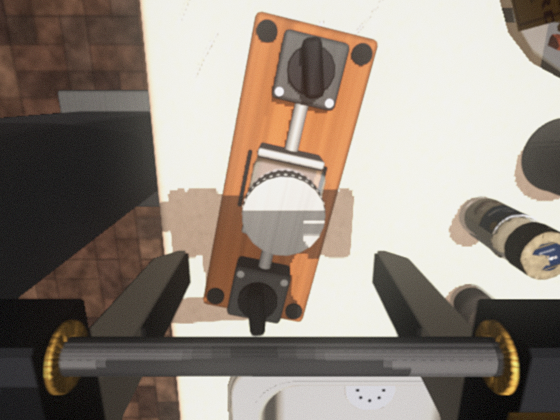

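The cap (284,212) sits centred between the fingers and both jaws touch the jar. Descending and gripping the cap.

Request:
apply_moves:
  steps: [-0.02, 0.03, 0.6, 0, 0, 0, 100, 0, 0, 0.6, 0, 0, 0, 100, 0, 0, 0.6, 0, 0, 0, 100, 0, 0, 0.6, 0, 0, 0, 100, 0, 0, 0.6, 0, 0, 0, 100, 0, 0, 0.5, 0, 0, 0, 100, 0, 0, 0.2, 0, 0, 0, 100, 0, 0, 0, 0, 0, 0, 65, 0, 0, 0, 0, 0, 0, 55, 0, 0, 0, 0, 0, 0, 50, 0, 0, 0, 0, 0, 0, 50, 0, 0, 0, 0, 0, 0, 50]
  grip_force: 20

```text
t: 14.3
tool_pos: [0.4905, 0.0821, 0.0887]
orientation: [2.221, 2.22, 0.002]
force: [0.3, -0.1, -0.4]
opening: 0.0645
gripper_force: 0.0
```

```bash
python3 -c "from h import *;st()"
```

```text
14.3 [0.4905 0.0821 0.0887] F [ 0.3 -0.1 -0.4] T [-0.03 -0.    0.02] op 0.0645 0.0 yaw -0.0 q6 0.06
```

Request:
apply_moves:
  steps: [0, 0, 0, 0, 0, 0, 30, 0, 0, 0, 0, 0, 0, 30, 0, 0, 0, 0, 0, 0, 30, 0, 0, 0, 0, 0, 0, 30]

```text
t: 14.63
tool_pos: [0.4904, 0.0821, 0.0885]
orientation: [2.221, 2.22, 0.002]
force: [-0.9, 1.0, 6.5]
opening: 0.0602
gripper_force: 20.0
```

```bash
python3 -c "from h import *;st()"
```

```text
14.6333 [0.4904 0.0821 0.0885] F [-0.9  1.   6.5] T [-0.1   0.12  0.02] op 0.0602 20.002602743916214 yaw -0.0 q6 0.06
```

Request:
apply_moves:
  steps: [0, 0, 0, 0, 0, 0, 20, 0, 0, 0, 0, 0, 0, 20, 0, 0, 0, 0, 0, -0.4, 20, 0, 0, 0, 0, 0, -0.7, 20, 0, 0, 0, 0, 0, -0.7, 20, 0, 0, 0, 0, 0, -0.7, 20, 0, 0, 0, 0, 0, -0.7, 20, 0, 0, 0, 0, 0, -0.8, 20]
  grip_force: 48

```text
t: 15.3
tool_pos: [0.4905, 0.0821, 0.0885]
orientation: [1.707, 2.636, 0.002]
force: [-0.0, -1.2, 5.5]
opening: 0.0596
gripper_force: 48.0
```

```bash
python3 -c "from h import *;st()"
```

```text
15.3 [0.4905 0.0821 0.0885] F [-0.  -1.2  5.5] T [-0.04  0.05 -0.45] op 0.0596 48.00155675970018 yaw 24.1 q6 -0.36
```

Request:
apply_moves:
  steps: [0, 0, 0, 0, 0, -0.8, 20, 0, 0, 0, 0, 0, -0.8, 20, 0, 0, 0, 0, 0, -0.8, 20, 0, 0, 0, 0, 0, -0.8, 20, 0, 0, 0, 0, 0, -0.8, 20, 0, 0, 0, 0, 0, -0.8, 20, 0, 0, 0, 0, 0, -0.8, 20, 0, 0, 0, 0, 0, -0.8, 20, 0, 0, 0, 0, 0, -0.8, 20, 0, 0, 0, 0, 0, 0, 20]

```text
t: 16.13
tool_pos: [0.4907, 0.0817, 0.0885]
orientation: [0.614, 3.079, 0.0]
force: [0.7, -1.9, 4.8]
opening: 0.0594
gripper_force: 48.0
```

Run:
```python
from h import *
st()
for c in("wrist",):
    im=eyes.read_camera(c);cv2.imwrite("pics/w5.png",im[...,::-1])
```

```text
16.1333 [0.4907 0.0817 0.0885] F [ 0.7 -1.9  4.8] T [-0.26 -0.12 -0.25] op 0.0594 48.00118203274906 yaw 67.5 q6 -1.11
```

View pics/w5.png

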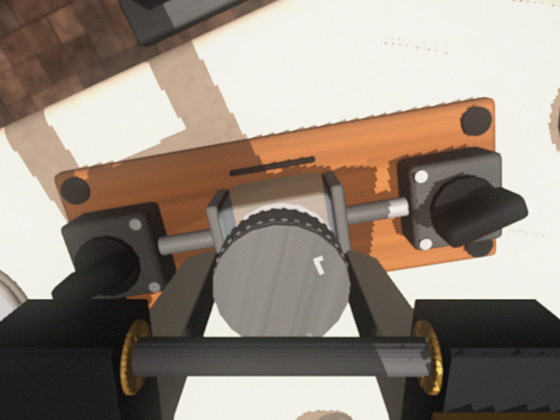

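The jaws press the jar, both wings are turned home, and the cap (282,280) is firmly held; a test lift will tell whether the lugs are free.

Request:
apply_moves:
  steps: [0, 0, -0.1, 0, 0, 0, 20, 0, 0, -0.1, 0, 0, 0, 20, 0, 0, 0, 0, 0, 0, 20]

```text
t: 16.43
tool_pos: [0.4897, 0.082, 0.0938]
orientation: [-0.622, -3.079, -0.0]
force: [0.0, -0.6, -0.9]
opening: 0.0599
gripper_force: 48.0
```

```bash
python3 -c "from h import *;st()"
```

```text
16.4333 [0.4897 0.082  0.0938] F [ 0.  -0.6 -0.9] T [ 0.02 -0.02  0.  ] op 0.0599 47.999195689335465 yaw 67.2 q6 -1.11
```

Free: the force is just the cap's weight. Lifting to 15 mm above the rim.

Request:
apply_moves:
  steps: [0, 0, -0.2, 0, 0, 0, 20, 0, 0, -0.2, 0, 0, 0, 20, 0, 0, -0.2, 0, 0, 0, 20, 0, 0, -0.2, 0, 0, 0, 20, 0, 0, -0.2, 0, 0, 0, 20, 0, 0, 0, 0, 0, 0, 20, 0, 0, 0, 0, 0, 0, 20, 0, 0, 0, 0, 0, 0, 20]

```text
t: 17.1
tool_pos: [0.4896, 0.0821, 0.1235]
orientation: [-0.621, -3.079, -0.0]
force: [-1.2, 0.2, -0.1]
opening: 0.0598
gripper_force: 48.0
```

Run:
```python
from h import *
st()
a=eyes.read_camera("scene")[190:350,200:360,::-1];b=eyes.read_camera("side")[190:350,180:340,::-1]
cv2.imwrite("pics/f.png",np.hstack([cv2.resize(x,(400,400),interpolation=3) for x in(a,b)]))
```

```text
17.1 [0.4896 0.0821 0.1235] F [-1.2  0.2 -0.1] T [ 0.05 -0.02  0.05] op 0.0598 47.999153109267354 yaw 67.2 q6 -1.11
```

View pics/f.png

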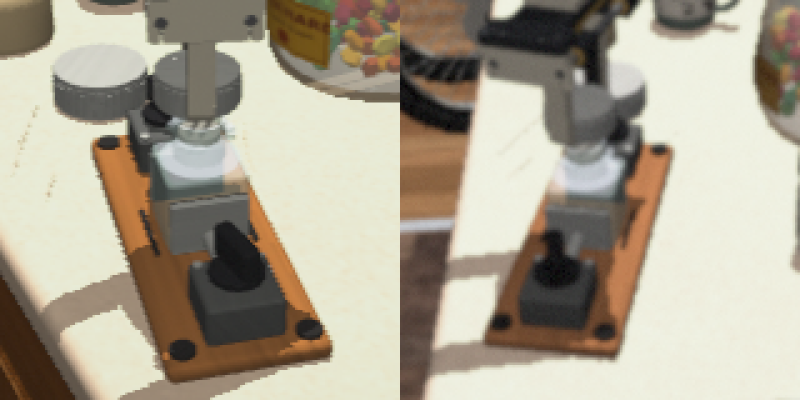

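Both views show the cap held level, clear above the open neck (200,130 left; 580,155 right), with the jar standing clamped.

```bash
python3 -c "from plant import robot;print(robot.close_job())"
```

```text
the job is handed in; nothing more can be done
None
```

Job handed in at about 17 s: both knobs turned to their end stops, the jar standing clamped, and the cap unscrewed by about 67° and held level about 15 mm above the rim.

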